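# Set the swivel tool rest to its index and lay the punch in it

## Robot

A 6-joint arm with a two-finger parallel gripper is mounted at the origin on a cart in front of the work surface, level with it; the furniture and walls round the work are solid. World frame = base frame: x ahead of the robot, y to its left, z up, the work surface at z = 0. Lengths are in m, angles in rad, forces in N, time in s.
With the tool pointing down it reaches from about 0.3 to 0.825 m from the base axis. Payload 5.4 kg.
Tool frame: the origin (TCP) lies on the centre line of the jaws, within the pads' length; the fingertips stand 14 mm ahead of it and the grasp point (between the pads) lies 5 mm behind it; z points along the fingers, y is the line along which they close (so a half turn about z gives the same grasp; the last joint's range is limited). The gripper opens to 92 mm and grips with 3 to 60 N. Pads are 20 mm wide; open, the fingers measure 128 mm over their backs; the gripper's body (75 mm by 189 mm) begins 69 mm behind the grasp point.
Start: joints at [-1.322, 0.158, 1.597, -0, 1.386, -0.21], TCP at [0.255, -0.516, 0.229] pointing down, gripper open.
Joint ranges: [-2.91, 2.91], [-0.94, 2.29], [0.18, 2.7], [-1.29, 4.43], [0.17, 2.64], [-3, 3]. Speed limits (rad/s): [2.57, 2.57, 3.14, 3.14, 3.14, 3.14].

## Interface

Orientations are given as a unit quaternion [w, x, y, z].
In Python, from station import bot gives the robot as it stands.
- The arm moves only by the tool nudge_tcp, called in YAML: its name, and indented under it one key for each argument. Schema: {"type":"object","properties":{"ticks":{"type":"object","properties":{"offsets":{"type":"array","items":{"type":"array","items":{"type":"number"},"minItems":6,"maxItems":6},"minItems":1,"maxItems":12}},"additionalProperties":false,"required":["offsets"]},"finger_gap":{"type":"number"},"only":{"type":"string"},"quiet":{"type":"boolean"},"lines":{"type":"string"}},"required":["ticks"],"additionalProperties":false}. ticks is an object whose key "offsets" holds a list of rows, 1 to 12 of them, each of 6 numbers: dx, dy, dz in units of 5 mm, then a rotation vector rx, ry, rz in units of 0.05 rad; each row shifts and turns the commanded pose from where the row before left it, along the tool's axes as they then stand; what a row does not reach is not made up. A row lasts 1/12 s, in which the tool goes at most 0.0417 m and 0.125 rad, less where a joint would pass 70% of its speed; a pose out of reach is approached as far as the arm can. finger_gap is the finger opening in m, set as the call begins (left out keeps the last). The fingers move at their own pace and stop on an object; the grip force is fixed at half the most. Time passes only in rows, so rows that do not move let the fingers close. The tool returns the time, the measured TCP pose, the force, the opening and the grip force at its end. only (a regular expression) keeps the lines of the reply that match it, lines (a string "A,B") keeps lines A to B, and quiet returns only ok. Input that does not fit is refused with a message, and nothing moves.
- bot.sense(): the state, without advancing time (a new reading comes with each control period).
- bot.read_camera(name): name is "side" or "top" or "wrist"; returns a dict with "pixels" (480x640x3 uint8, red, green, blue), "depth" (480x640 float32, m along the optical axis (not along the pixel's ray), 0 where there is no reading), "intrinsics" (3x3 intrinsics, pixels), "k1" (the pictures are not rectified: a ray, as slopes to the right and down, at radius r is drawn at 1 + k1 r^2 times it, then the intrinsics apply), "rvec" (rotation vector, rad) and "tvec" (3), from world to camera coordinates, as OpenCV has them; the wrist camera has in their place "hand_eye" (4x4, takes a point from camera to tool coordinates, whose origin is the TCP and whose axes are the flange's). Camera axes: x right, y down, z forward; pixel columns grow to the right and rows downward; lengths in m; the calibration is good to about 2 mm. A picture is of the moment at which its call begins: read the wrist's pose just before it.
- bot.hand_in(): hands the job in; it is judged then, once.
The state is a dict: "clock": time; "joints": joint angles; "dq": joint speeds; "joint_torque": joint torques, N m; "tcp_pos": TCP position; "eef_rot": TCP orientation; "contact_force": force on the tool from outside, world axes, zero at the start; "ft_torque": the same for the moment, N m; "opening": finger opening in m; "grasp_force": force on a finger pad.
Only numpy, scipy, OpenCV 4.12 (cv2) and the standard library are available. Lean on these libraries where they do the work, as an engineer would, in place of code of your own. Each camera call takes 0.05 s, during which the arm holds its last target. There are 200 camera calls.

## Task

Free the swivel head of the tool rest by pinching its two side buttons in together, and while holding them in turn the head until its pointer faces the raised index rib on the base; then let go so that it locks there. Then lay the thicker of the two round punches in the forks of the head, level, about centred lengthwise, with its cutting end (the one with the black slot) over the pointer, and leave the thin punch and the awl where they lie.

Things in the scene. Friction and masses are not known exactly. Their poses are not given: they have to be found in the camera images.
- tool_rest: Fixed round base of the swivel tool rest: aluminium disc 128 mm across, 10 mm thick, with a fine graduation, three bolt heads (14 mm high) and a raised steel index rib; a grey collar 64 mm across reaches z 21 mm. Origin: centre of its underside, on the table and the swivel axis. z up; +x points from the axis to the index rib.
- index_rib (a point): Top middle of the index rib on the base, a radial steel bar 17 x 5 mm, 24 mm high from the table, 53.5 mm from the swivel axis on the base's +x side. Axes as the base.
- swivel_head (a joint): Turn of the head on the base about the vertical swivel axis, rad, anticlockwise from above positive; 0 = pointer exactly faces the index rib; stops at -1.7 and 1.7. Braked (about 0.3 N m) while the buttons are out, free while both are pressed in. At the start between 0.55 and 1.3.
- head_buttons (a point): On the swivel axis midway between the two buttons, 36 mm above the table. Turns with the head: +x is the pointer's direction, +y and -y point to the buttons. Head: grey drum 52 mm across (z 22 to 50 mm), pointer nose reaching 43 mm from the axis at z 24 to 30 mm; on top a plate with a dark line toward the pointer, 62 (x) by 44 mm (y), z 50 to 56 mm, with two forks rising to z 86 mm.
- button_a (a joint): Travel of the black ribbed button on the head's +y side, m: 0 = out (locked), 0.004 = fully in. Sprung outward, about 7 N, 11 N fully in; the brake is free from about 0.001. Face 18 mm wide, 16 mm high, centred 36 mm above the table, 32 mm from the axis when out (64 mm over both buttons, 56 mm with both in). Gripped from above.
- button_b (a joint): The same for the like button on the head's -y side.
- head_cradle (a point): Centre of the cradle, on the swivel axis, level with the fork floors (69 mm above the table) that carry the punch's underside. Axes as head_buttons; the cradle runs along x. Forks at x = -26 and +26 mm, 6 mm thick, 36 mm wide, slot 24 mm wide, flared to 30 mm at its mouth, 17 mm deep. Between the forks 46 mm are free for the fingers, down to the plate 13 mm below.
- thick_punch: The thicker steel round drive punch, lying flat: 102 mm long, 19 mm across, 90 g nominal. It behaves as a bar 18 x 102 x 19 mm and does not roll. Origin: middle of its underside; its length is along y, the cutting end at +y (the slim end with a black chip slot in its side; the plain thicker end is struck); z up.
- cutting_end (a point): Middle of the end face of the thick punch's cutting end, 51 mm from its middle along its +y, 9.5 mm above its underside.
- thin_punch: The thinner steel round drive punch, 90 mm long, 12 mm across, to be left alone. Origin: middle of its underside; length along y.
- awl: Scratch awl with a dark wooden handle, 106 mm long, 28 mm thick handle, to be left alone. Origin: middle of its length, on the table; length along y, handle at +y.

How it is judged:
On the way, in this order (a step that is already met when the one before it is completed fails the run):
1. both side buttons are pinched in at least half way, the head not yet at the index (value of joint each of button_a, button_b above 0.002 m and value of joint swivel_head above 0.3 rad), for 0.1 s.
2. with both buttons still held in, the pointer is turned to the index rib (value of joint each of button_a, button_b above 0.002 m and value of joint swivel_head between -0.08 and 0.08 rad), for 0.1 s.
3. the buttons are let out and the head is locked at the index (value of joint each of button_a, button_b below 0.001 m and value of joint swivel_head between -0.08 and 0.08 rad), for 0.2 s.
At the end, for the whole second after the job is handed in: Pointer within 0.08 rad of the index rib, both buttons out (within 1 mm); thick punch at rest on both fork floors, in the slots, middle within 15 mm of the cradle middle lengthwise, in line within 0.12 rad, cutting end on the pointer side; thin punch and awl within 30 mm of their places (all of step 3 and x of thick_punch in the frame of head_cradle between -0.015 and 0.015 m and y of thick_punch in the frame of head_cradle between -0.006 and 0.006 m and z of thick_punch in the frame of head_cradle between -0.003 and 0.004 m and x of cutting_end in the frame of head_cradle above 0.03 m and angle between the y axis of thick_punch and the x axis of head_cradle, either way round below 0.12 rad and angle between thick_punch's own z axis and vertical below 0.1 rad and distance of each of thin_punch, awl from where it was at the start of the episode below 0.03 m and linear speed of thick_punch below 0.02 m/s); the robot touches nothing.
It fails at once if the thin punch or the awl is moved by more than 30 mm (not (distance of each of thin_punch, awl from where it was at the start of the episode below 0.03 m)).
It also fails if it takes over 53 s, if anything falls off the work surface, if the arm or the gripper's body presses on something with over 40 N, if the wrist force passes 120 N, or if a joint passes its speed limit or range.

## Working session

There is one attempt and no reset: what is moved stays moved. The work goes in short steps, Python scripts to look and compute and a tool call to move; the robot and the scene stay as the last step left them, time stands still between calls to the robot, and variables do not carry over. Pictures are saved under pics/ and viewed, at most 10 in all, crops included, and the job is handed in when it is done.

```bash
ls; mkdir -p pics; cat > h.py <<'E'
import numpy as np, cv2
from station import bot
from scipy.spatial.transform import Rotation as R
def grab(n):
    s=bot.sense(); c=bot.read_camera(n); c['s']=s; return c
def save(c,f,box=None,size=None):
    im=c['pixels'][:,:,::-1]
    if box: im=im[box[1]:box[3],box[0]:box[2]]
    if size: im=cv2.resize(im,size,interpolation=cv2.INTER_CUBIC)
    cv2.imwrite('pics/'+f,im)
def ext(c):
    """camera->world R, origin"""
    if 'hand_eye' in c:
        s=c['s']; q=s['eef_rot']; Rt=R.from_quat([q[1],q[2],q[3],q[0]]).as_matrix()
        H=np.array(c['hand_eye']); return Rt@H[:3,:3], Rt@H[:3,3]+np.array(s['tcp_pos'])
    M=cv2.Rodrigues(np.array(c['rvec'],float))[0]; return M.T, -M.T@np.array(c['tvec'],float).ravel()
def slopes(c,uv):
    K=np.array(c['intrinsics'],float); uv=np.atleast_2d(np.array(uv,float))
    d=np.stack([(uv[:,0]-K[0,2])/K[0,0],(uv[:,1]-K[1,2])/K[1,1]],1); p=d.copy()
    for _ in range(20): p=d/(1+c['k1']*(p**2).sum(1,keepdims=True))
    return np.c_[p,np.ones(len(p))]
def onplane(c,uv,z):
    Rm,o=ext(c); d=slopes(c,uv)@Rm.T; return o+d*((z-o[2])/d[:,2:3])
def bydepth(c,uv):
    Rm,o=ext(c); uv=np.atleast_2d(uv).astype(int); z=c['depth'][uv[:,1],uv[:,0]]
    return o+(slopes(c,uv)*z[:,None])@Rm.T
def cloud(c):
    v,u=np.mgrid[:480,:640]; return bydepth(c,np.c_[u.ravel(),v.ravel()]).reshape(480,640,3)
def show(): 
    s=bot.sense(); print({k:np.round(s[k],4).tolist() for k in s})
E
python3 - <<'E'
from h import *
show()
for n in ['top','side']:
    c=grab(n); save(c,n+'0.png'); np.save(n+'0.npy',c,allow_pickle=True); print(n,ext(c)[1], ext(c)[0][:,2],c['k1'],c['intrinsics'])
E
```

```text
pics
station.py
{'clock': 0.0, 'joints': [-1.3221, 0.159, 1.5982, -0.0, 1.3862, -0.2101], 'dq': [0.0006, 0.0007, -0.0012, 0.0019, 0.0016, -0.0001], 'joint_torque': [-0.0023, -38.5561, -32.2115, 0.07, 0.0377, -0.0001], 'tcp_pos': [0.2545, -0.515, 0.2276], 'eef_rot': [-0.0009, 0.9738, 0.2274, -0.0], 'contact_force': [-0.1809, 0.6946, -0.3695], 'ft_torque': [0.0115, 0.0301, -0.0594], 'grasp_force': 0.0, 'opening': 0.0921}
top [0.32361446 0.10807469 0.90720314] [ 0.18959057  0.02068843 -0.98164525] -0.0902016548680412 [[456.782254     0.         322.14372081]
 [  0.         456.782254   238.71914369]
 [  0.           0.           1.        ]]
side [0.13093114 0.79801401 0.45640825] [ 0.43562539 -0.77945861 -0.45019417] -0.09198473553676477 [[496.17279888   0.         318.98833741]
 [  0.         496.17279888 237.91229416]
 [  0.           0.           1.        ]]
```

View pics/top0.png

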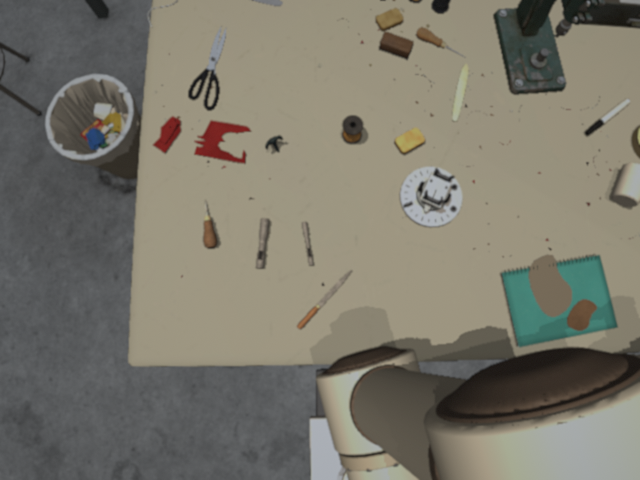

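View pics/side0.png

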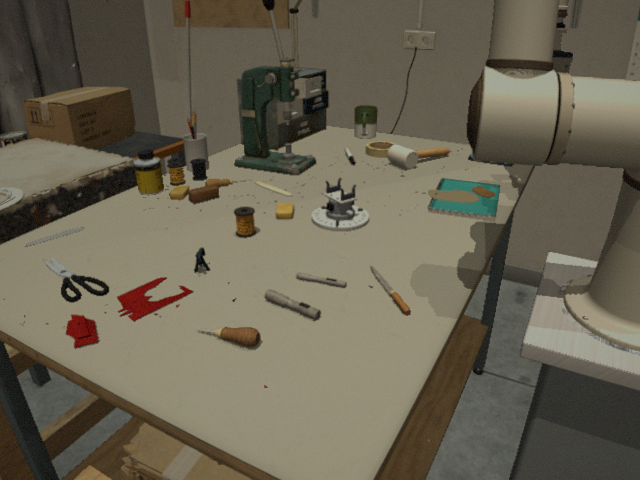

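The top view shows the tool rest at about (432,197), the thick punch at (262,243) with its dark slot near the lower end (262,256), the thin punch at (308,244) and the awl at (209,228). I'll zoom in and measure.

```bash
python3 - <<'E'
from h import *
c=np.load('top0.npy',allow_pickle=True).item(); d=np.load('side0.npy',allow_pickle=True).item()
def crop(c,b,s): return cv2.resize(c['pixels'][b[1]:b[3],b[0]:b[2],::-1],s,interpolation=cv2.INTER_CUBIC)
a=np.hstack([crop(c,(392,157,472,237),(400,400)),crop(c,(232,203,312,283),(400,400))])
b=crop(d,(260,170,380,230),(400,200)); b2=crop(d,(240,260,360,320),(400,200))
cv2.imwrite('pics/z0.png',np.vstack([a,np.hstack([b,b2])]))
for n,uv,z in [('rest',(432,197),.01),('thick',(262,243),.0095),('thin',(308,244),.006),('awl',(209,228),.014)]: print(n,onplane(c,uv,z))
im=c['pixels'].astype(int); hsv=cv2.cvtColor(c['pixels'],cv2.COLOR_RGB2HSV)
P=cloud(c)
# disc: rim
print(hsv[197,405],hsv[260,300],hsv[243,262],hsv[180,432])
m=(hsv[...,1]<45)&(hsv[...,2]>120); m[:, :390]=0;m[:,480:]=0;m[:150]=0;m[240:]=0
n,l,st,ce=cv2.connectedComponentsWithStats(m.astype(np.uint8)); i=1+st[1:,4].argmax(); print(st[i],ce[i])
h=cv2.convexHull(np.argwhere(l==i)[:,::-1].astype(np.int32)); w=onplane(c,h[:,0],.01); 
(cx,cy),r=cv2.minEnclosingCircle(w[:,:2].astype(np.float32)); print('disc',cx,cy,r)
A=np.c_[2*w[:,:2],np.ones(len(w))]; s=np.linalg.lstsq(A,(w[:,:2]**2).sum(1),rcond=None)[0]; print('fit',s[:2],np.sqrt(s[2]+s[0]**2+s[1]**2))
E
```

```text
rest [[ 0.57748935 -0.09859231  0.01      ]]
thick [[0.49142856 0.24797053 0.0095    ]]
thin [[0.48762659 0.15568837 0.006     ]]
awl [[0.52427945 0.3555879  0.014     ]]
[108  14 177] [ 21  45 158] [ 17  42 127] [102   9 146]
[ 399  150   81   78 4004] [439.65284715 187.0526973 ]
disc 0.6071860194206238 -0.12569019198417664 0.10586433857679367
fit [ 0.60007907 -0.12162599] 0.09088053997620074
```

View pics/z0.png

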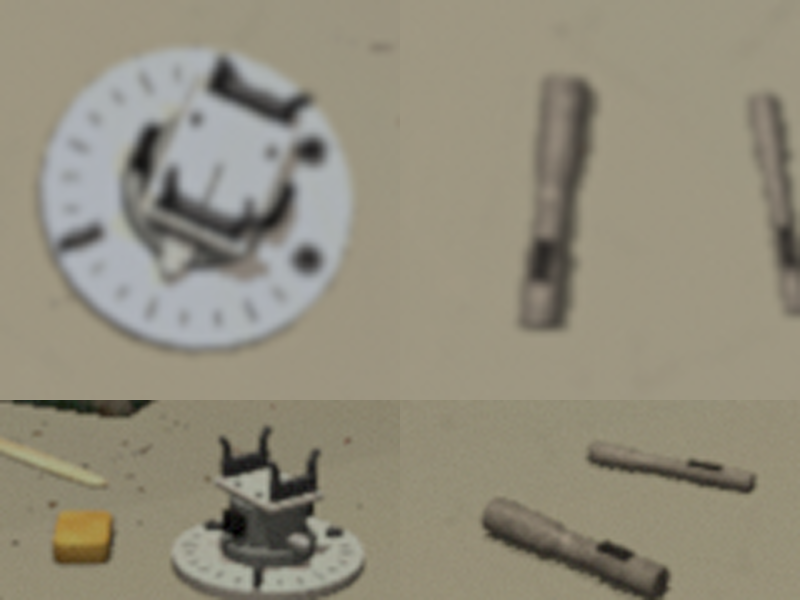

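Crop z0: the pointer nose is at top px (426,211), the rib at (408,204) and the disc centre near (431,197). The punch's cutting end is at (260,267) and its struck end at (265,219). Now I'll measure these precisely.

```bash
python3 - <<'E'
from h import *
c=np.load('top0.npy',allow_pickle=True).item()
hsv=cv2.cvtColor(c['pixels'],cv2.COLOR_RGB2HSV).astype(int)
m=(hsv[...,0]>80)&(hsv[...,0]<130)&(hsv[...,2]>110)
b=np.zeros_like(m); b[150:240,390:475]=1; m&=b
n,l,st,ce=cv2.connectedComponentsWithStats(m.astype(np.uint8)); i=1+st[1:,4].argmax(); print(st[i])
h=cv2.convexHull(np.argwhere(l==i)[:,::-1].astype(np.int32))[:,0]; w=onplane(c,h,.01)
w=w[(h[:,1]>175)|(h[:,0]<425)]
A=np.c_[2*w[:,:2],np.ones(len(w))]; s=np.linalg.lstsq(A,(w[:,:2]**2).sum(1),rcond=None)[0]; C=s[:2]; print('fit',C,np.sqrt(s[2]+C@C))
rib=onplane(c,(408,204.4),.024)[0,:2]-C; pt=onplane(c,(426,211.6),.027)[0,:2]-C
for n,v in(('rib',rib),('ptr',pt)): print(n,v,np.hypot(*v),np.arctan2(v[1],v[0]))
b1=onplane(c,(257+0,0),.07) if 0 else None
e1=onplane(c,(232+140/5,203+324/5),.0095)[0]; e2=onplane(c,(232+166/5,203+78/5),.0095)[0]
print('punch ends',e1,e2,np.linalg.norm(e1-e2),(e1+e2)/2, np.arctan2(*(e1-e2)[1::-1]))
# line on the plate
a=onplane(c,(392+222/5,157+163/5),.056)[0];b=onplane(c,(392+205/5,157+200/5),.056)[0];print('line',np.arctan2(*(b-a)[1::-1]))
E
```

```text
[ 401  167   60   59 1880]
fit [ 0.57917304 -0.09569973] 0.06172000277767889
rib [-0.01974996  0.04948833] 0.05328372900260512 1.9505121754332797
ptr [-0.03621832  0.01509033] 0.03923626741480969 2.746816460118534
punch ends [0.44137495 0.25184271 0.0095    ] [0.54160418 0.24163194 0.0095    ] 0.10074798794560794 [0.49148957 0.24673733 0.0095    ] 3.040068756983723
line 2.6597736380357353
```
Good. Head angle ≈ 2.71-1.95=0.76. rib at 53.3mm OK. Punch length 100.7 OK.

Measured and checked: rib radius 53.3 mm (given 53.5), punch length 100.7 mm (given 102), head at about +0.75 rad. I'm moving over the rest.

Units first: shifts go in units of 5 mm and turns go in units of 0.05 rad. So 0.034 m is 6.8, -0.0165 m is -3.3.

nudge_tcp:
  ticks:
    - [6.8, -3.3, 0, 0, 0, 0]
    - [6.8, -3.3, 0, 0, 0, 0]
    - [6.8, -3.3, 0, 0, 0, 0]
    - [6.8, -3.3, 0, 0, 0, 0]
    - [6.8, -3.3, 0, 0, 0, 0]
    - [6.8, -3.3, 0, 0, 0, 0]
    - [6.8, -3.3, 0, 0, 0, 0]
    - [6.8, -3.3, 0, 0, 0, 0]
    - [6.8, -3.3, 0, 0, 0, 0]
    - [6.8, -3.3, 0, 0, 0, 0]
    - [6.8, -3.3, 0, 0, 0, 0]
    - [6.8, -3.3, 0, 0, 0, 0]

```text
refused: ticks: the value is not of type 'object' (schema: type "object"). Nothing was moved.
```

The error is about the shape of the input: an object with the rows under "offsets". Fixing that and sending the same move.

nudge_tcp:
  ticks: {"offsets": [[6.8, -3.3, 0, 0, 0, 0], [6.8, -3.3, 0, 0, 0, 0], [6.8, -3.3, 0, 0, 0, 0], [6.8, -3.3, 0, 0, 0, 0], [6.8, -3.3, 0, 0, 0, 0], [6.8, -3.3, 0, 0, 0, 0], [6.8, -3.3, 0, 0, 0, 0], [6.8, -3.3, 0, 0, 0, 0], [6.8, -3.3, 0, 0, 0, 0], [6.8, -3.3, 0, 0, 0, 0], [6.8, -3.3, 0, 0, 0, 0], [6.8, -3.3, 0, 0, 0, 0]]}

```text
clock: 1.1
tcp_pos: [0.5334, -0.1554, 0.2282]
eef_rot: [-0.0, 0.974, 0.227, -0.0]
contact_force: [0.4, -1.1, 0.7]
opening: 0.0921
grasp_force: 0.0
```

nudge_tcp:
  ticks: {"offsets": [[6.8, -3.3, 0, 0, 0, -2.4], [0, 0, 0, 0, 0, -2.4], [0, 0, 0, 0, 0, -2.4], [0, 0, 0, 0, 0, -2.4], [0, 0, 0, 0, 0, -2.4], [0, 0, 0, 0, 0, -2.4], [0, 0, 0, 0, 0, -2.4], [0, 0, 0, 0, 0, -2.4], [0, 0, 0, 0, 0, -2.4], [0, 0, 0, 0, 0, -2.4], [0, 0, 0, 0, 0, -2.4], [0, 0, 0, 0, 0, -2.4]]}

```text
clock: 2.1
tcp_pos: [0.5556, -0.1273, 0.228]
eef_rot: [-0.001, 0.58, 0.815, -0.0]
contact_force: [0.7, 0.3, 0.1]
opening: 0.0921
grasp_force: 0.0
```

```bash
python3 - <<'E'
from h import *
c=grab('wrist'); print(np.round(c['hand_eye'],3)); np.save('w1.npy',c,allow_pickle=True); save(c,'w1.png'); show()
E
```

```text
[[ 0.001 -0.968 -0.252  0.069]
 [ 1.     0.     0.001  0.001]
 [-0.001 -0.252  0.968 -0.156]
 [ 0.     0.     0.     1.   ]]
{'clock': 2.15, 'joints': [-0.4372, 0.1469, 1.6111, -0.0001, 1.3849, -0.7765], 'dq': [-0.0002, 0.001, -0.0001, 0.0007, -0.002, 0.2967], 'joint_torque': [0.0177, -38.1295, -32.2827, 0.0708, 0.0503, -0.0567], 'tcp_pos': [0.5556, -0.1273, 0.228], 'eef_rot': [-0.0006, 0.5776, 0.8163, -0.0001], 'contact_force': [-0.2448, 0.0815, -0.5323], 'ft_torque': [-0.0392, -0.0529, 0.0009], 'grasp_force': 0.0, 'opening': 0.0919}
```

View pics/w1.png

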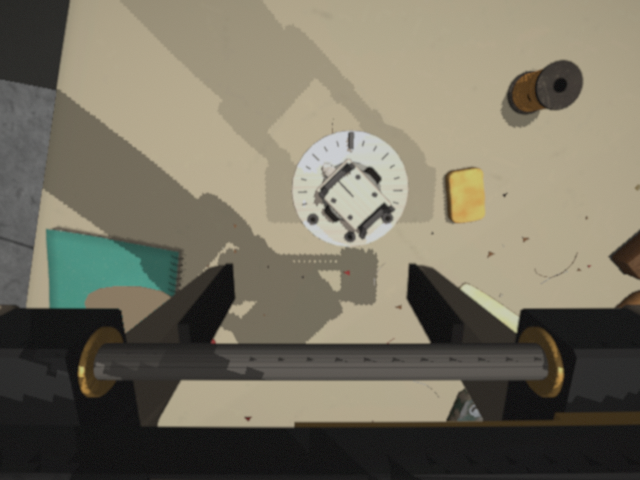

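The wrist view shows the disc centred at about (351,189), the rib at (351,140), the pointer nose at (326,170) and the plate's dark line from the plate centre toward the nose.

```bash
python3 - <<'E'
from h import *
c=grab('wrist'); np.save('w2.npy',c,allow_pickle=True)
b=(280,120,420,260)
im=c['pixels'][b[1]:b[3],b[0]:b[2]]; cv2.imwrite('pics/w2.png',cv2.resize(im[:,:,::-1],(560,560),interpolation=cv2.INTER_CUBIC))
hsv=cv2.cvtColor(c['pixels'],cv2.COLOR_RGB2HSV).astype(int)
m=np.zeros((480,640),bool); m[120:260,280:420]=1
print(hsv[150,335],hsv[130,300],hsv[230,330])
m&=(hsv[...,1]<35)&(hsv[...,2]>100)
n,l,st,ce=cv2.connectedComponentsWithStats(m.astype(np.uint8)); i=1+st[1:,4].argmax(); print(st[i])
h=cv2.convexHull(np.argwhere(l==i)[:,::-1].astype(np.int32))[:,0]; w=onplane(c,h,.01)[:,:2]
for _ in range(5):
    A=np.c_[2*w,np.ones(len(w))]; s=np.linalg.lstsq(A,(w**2).sum(1),rcond=None)[0]; C=s[:2]; r=np.sqrt(s[2]+C@C); e=np.abs(np.hypot(*(w-C).T)-r); w=w[e<max(.0015,np.percentile(e,90))]
print('axis',C,r,len(w))
E
```

```text
[110   7 209] [ 21  53 183] [ 21  30 203]
[ 293  130  115  118 9262]
axis [ 0.57987487 -0.09799555] 0.06352413581141401 46
```

View pics/w2.png

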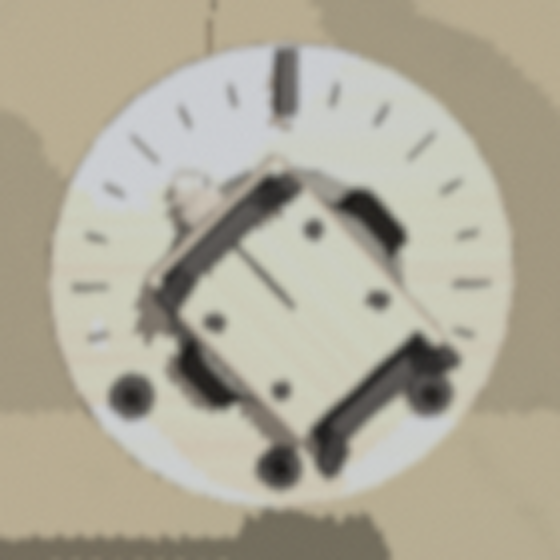

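Crop w2 (4x, offset 280,120): plate screws at (313,229), (377,299), (281,390) and (214,321); dark line from (293,307) to (240,247); rib centred at (285,82); nose tip at (183,183); buttons at (373,222) and (207,376).

```bash
python3 - <<'E'
from h import *
c=np.load('w2.npy',allow_pickle=True).item(); print(c['s']['tcp_pos'])
f=lambda p,z: onplane(c,np.array([[280,120]])+np.array(p)/4.,z)[:,:2]
C=np.array([.5799,-.098]); ang=lambda v: np.arctan2(v[1],v[0])
S=f([(313,229),(377,299),(281,390),(214,321)],.056); print('plate centre',S.mean(0)); a1=ang(S[0]+S[3]-S[1]-S[2]); 
L=f([(293,307),(240,247)],.056); rib=f([(285,82)],.024)[0]; N=f([(183,183)],.027)[0]
B=f([(373,222),(207,376)],.04); print('buttons',np.hypot(*(B[0]-B[1])),B.mean(0),ang(B[0]-B[1])+np.pi/2)
print('ptr screws',a1,'line',ang(L[1]-L[0]),'nose',ang(N-C),np.hypot(*(N-C)),'rib',ang(rib-C),np.hypot(*(rib-C)))
s=bot.sense(); q=s['eef_rot']; M=R.from_quat([q[1],q[2],q[3],q[0]]).as_matrix(); print('yaw y',ang(M[:2,1]), s['tcp_pos'])
E
```

```text
[ 0.55556982 -0.12730795  0.22800969]
plate centre [ 0.58044082 -0.09831782]
buttons 0.05648797780619234 [ 0.58010271 -0.09825935] 2.6719067063742408
ptr screws 2.676502822215178 line 2.6447835672283024 nose 2.6699765969943527 0.03844067840527785 rib 1.9231096391438818 0.05292394985117792
yaw y 0.3283597329247036 [ 0.55562158 -0.12734221  0.22806368]
```

Everything agrees: axis (0.580, -0.098), pointer 2.673, rib 1.923, so the turn is -0.75 rad. Next I align above the head and check the pose.

To row units: 0.0372 m is 7.44, 0.03 m is 6, -0.125 rad is -2.5.

nudge_tcp:
  ticks: {"offsets": [[0, 0, 0, 0, 0, -2.5], [0, 0, 0, 0, 0, -2.5], [0, 0, 0, 0, 0, -2.5], [0, 0, 0, 0, 0, -2.5], [0, 0, 0, 0, 0, -2.5], [0, 0, 0, 0, 0, -2.5], [0, 0, 0, 0, 0, -0.48], [-1.7, 7.44, 0, 0, 0, 0], [0, 0, 8, 0, 0, 0], [0, 0, 8, 0, 0, 0], [0, 0, 6, 0, 0, 0], [0, 0, 0, 0, 0, 0]]}

```text
clock: 3.2
tcp_pos: [0.5752, -0.096, 0.111]
eef_rot: [-0.007, 0.234, 0.972, 0.001]
contact_force: [-1.8, 0.3, -1.0]
opening: 0.0918
grasp_force: 0.0
```

nudge_tcp:
  ticks: {"offsets": [[0, 0, 0, 0, 0, 0]]}

```text
clock: 3.28
tcp_pos: [0.579, -0.0976, 0.1172]
eef_rot: [-0.002, 0.234, 0.972, 0.0]
contact_force: [1.6, 0.2, 0.5]
opening: 0.0922
grasp_force: 0.0
```

```bash
cat >> h.py <<'E'
def off(x,y,z,yaw):
    s=bot.sense(); q=s['eef_rot']; M=R.from_quat([q[1],q[2],q[3],q[0]]).as_matrix()
    y0=np.arctan2(M[1,1],M[0,1]); print('tool d',np.round(M.T@(np.array([x,y,z])-s['tcp_pos']),4),'yaw',round(y0,4),'rz',round(-((yaw-y0+np.pi)%(2*np.pi)-np.pi),4),'tilt',np.round(M[:2,2],4),'F',np.round(s['contact_force'],1),'open',s['opening'])
E
python3 -c "
from h import *
off(.580,-.0982,.041,1.102)"
```

```text
tool d [-0.0015 -0.0001  0.0762] yaw 1.0988 rz -0.0032 tilt [-0.0039  0.0015] F [1.6 0.2 0.5] open 0.09217372712218541
```

To row units: 0.02 m is 4, 0.016 m is 3.2, -0.003 rad is -0.06.

nudge_tcp:
  ticks: {"offsets": [[-0.2, 0, 4, 0, 0, -0.06], [0, 0, 4, 0, 0, 0], [0, 0, 4, 0, 0, 0], [0, 0, 3.2, 0, 0, 0], [0, 0, 0, 0, 0, 0], [0, 0, 0, 0, 0, 0], [0, 0, 0, 0, 0, 0]]}

```text
clock: 3.87
tcp_pos: [0.5833, -0.0994, 0.0456]
eef_rot: [0.002, 0.231, 0.973, -0.0]
contact_force: [-0.0, 0.4, 2.1]
opening: 0.0918
grasp_force: 0.0
```

```bash
python3 -c "
from h import *
off(.580,-.0982,.041,1.102)"
```

```text
tool d [ 0.0035 -0.0004  0.0046] yaw 1.104 rz 0.002 tilt [ 0.0044 -0.0017] F [-0.   0.4  2.1] open 0.09178880861711768
```

nudge_tcp:
  ticks: {"offsets": [[0, 0, 0, 0, 0, 0], [0, 0, 0, 0, 0, 0], [0, 0, 0, 0, 0, 0], [0, 0, 0, 0, 0, 0]]}

```text
clock: 4.2
tcp_pos: [0.5816, -0.0987, 0.0433]
eef_rot: [0.001, 0.231, 0.973, -0.0]
contact_force: [0.2, -0.2, 0.3]
opening: 0.0922
grasp_force: 0.0
```

```bash
python3 -c "
from h import *
off(.580,-.0982,.041,1.102)"
```

```text
tool d [ 0.0016 -0.0003  0.0023] yaw 1.1049 rz 0.0029 tilt [ 0.001  -0.0004] F [ 0.2 -0.2  0.3] open 0.09219629222635596
```

nudge_tcp:
  ticks: {"offsets": [[0, 0, 0, 0, 0, 0], [0, 0, 0, 0, 0, 0], [0, 0, 0, 0, 0, 0], [0, 0, 0, 0, 0, 0], [0, 0, 0, 0, 0, 0], [0, 0, 0, 0, 0, 0], [0, 0, 0, 0, 0, 0], [0, 0, 0, 0, 0, 0], [0, 0, 0, 0, 0, 0], [0, 0, 0, 0, 0, 0]]}
  finger_gap: 0.045

```text
clock: 5.03
tcp_pos: [0.5813, -0.0983, 0.0425]
eef_rot: [0.0, 0.231, 0.973, 0.0]
contact_force: [0.5, 2.4, -0.5]
opening: 0.0556
grasp_force: 30.0
```

```bash
python3 -c "
from h import *
off(.580,-.0982,.041,1.102)"
```

```text
tool d [ 0.0012 -0.0004  0.0015] yaw 1.105 rz 0.003 tilt [0.0001 0.0004] F [ 0.5  2.4 -0.5] open 0.05563789667697059
```

Both buttons are fully in: opening 55.6 mm, grip 30 N. I'm turning the head by +0.753 rad about tool z, which is clockwise from above.

To row units: 0.08 rad is 1.6.

nudge_tcp:
  ticks: {"offsets": [[0, 0, 0, 0, 0, 1.6], [0, 0, 0, 0, 0, 1.6], [0, 0, 0, 0, 0, 1.6], [0, 0, 0, 0, 0, 1.6], [0, 0, 0, 0, 0, 1.6], [0, 0, 0, 0, 0, 1.6], [0, 0, 0, 0, 0, 1.6], [0, 0, 0, 0, 0, 1.6], [0, 0, 0, 0, 0, 1.6], [0, 0, 0, 0, 0, 0.66], [0, 0, 0, 0, 0, 0], [0, 0, 0, 0, 0, 0]]}

```text
clock: 6.03
tcp_pos: [0.5798, -0.0996, 0.0425]
eef_rot: [-0.001, 0.572, 0.82, -0.002]
contact_force: [-5.5, -2.5, 2.2]
opening: 0.0554
grasp_force: 30.0
```

nudge_tcp:
  ticks: {"offsets": [[0, 0, 0, 0, 0, 0], [0, 0, 0, 0, 0, 0], [0, 0, 0, 0, 0, 0], [0, 0, 0, 0, 0, 0]]}

```text
clock: 6.37
tcp_pos: [0.5798, -0.0996, 0.0425]
eef_rot: [-0.001, 0.572, 0.82, -0.002]
contact_force: [-4.6, -1.9, 2.9]
opening: 0.0552
grasp_force: 30.0
```

```bash
python3 - <<'E'
from h import *
off(.580,-.0982,.041,.352)
c=grab('top'); np.save('t2.npy',c,allow_pickle=True); save(c,'t2.png',(372,137,492,227),(800,600))
c=grab('wrist'); np.save('w3.npy',c,allow_pickle=True); save(c,'w3.png')
E
```

```text
tool d [0.0012 0.0007 0.0015] yaw 0.3524 rz 0.0004 tilt [-0.0035 -0.0015] F [-4.6 -1.9  2.9] open 0.05521026096470279
```

View pics/w3.png

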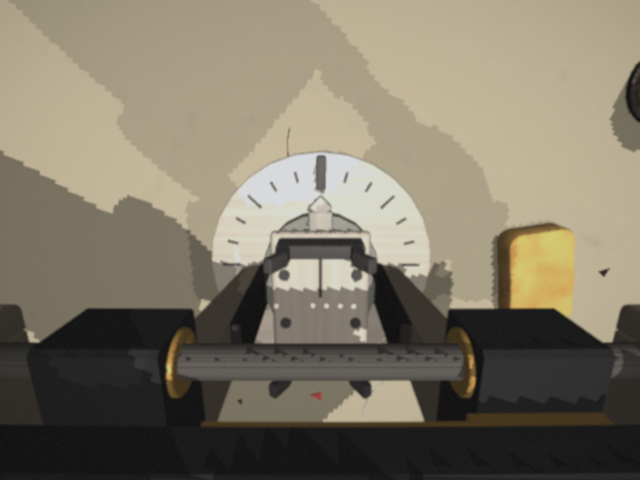

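The rib (321,155 to 190), nose tip (320,198) and plate line (320,260 to 297) are in one column, so the pointer faces the rib. Quick numeric check, then release.

```bash
python3 - <<'E'
from h import *
c=np.load('w3.npy',allow_pickle=True).item(); g=lambda u,v,z: onplane(c,(u,v),z)[0,:2]
a=lambda v: np.arctan2(v[1],v[0])
C=np.array([.580,-.098])
print('rib',a(g(321,172,.024)-C),'nose',a(g(320,199,.028)-C),'line',a(g(320,260,.056)-g(320,297,.056)), 'rib dir',a(g(321,158,.024)-g(321,188,.024)))
E
```

```text
rib 1.9191204344640682 nose 1.92961148281184 line 1.9235914338611608 rib dir 1.9243208321785357
```

nudge_tcp:
  ticks: {"offsets": [[0, 0, 0, 0, 0, 0], [0, 0, 0, 0, 0, 0], [0, 0, 0, 0, 0, 0], [0, 0, 0, 0, 0, 0], [0, 0, 0, 0, 0, 0], [0, 0, 0, 0, 0, 0], [0, 0, 0, 0, 0, 0], [0, 0, 0, 0, 0, 0]]}
  finger_gap: 0.092

```text
clock: 7.13
tcp_pos: [0.5813, -0.0985, 0.0427]
eef_rot: [0.0, 0.572, 0.82, 0.0]
contact_force: [-0.4, 1.2, -0.3]
opening: 0.0917
grasp_force: 0.0
```

The head is locked at the index. I lift and travel to the thick punch.

To row units: -0.03 m is -6, -0.04 m is -8.

nudge_tcp:
  ticks: {"offsets": [[0, 0, -6, 0, 0, 0], [0, 0, -8, 0, 0, 0], [0, 0, -8, 0, 0, 0], [0, 0, -8, 0, 0, 0], [6.4, 0.6, -4, 0, 0, 0], [8, 0.8, 0, 0, 0, 0], [8, 0.8, 0, 0, 0, 0], [8, 0.8, 0, 0, 0, 0], [8, 0.8, 0, 0, 0, 0], [8, 0.8, 0, 0, 0, 0], [8, 0.8, 0, 0, 0, 0], [8, 0.8, 0, 0, 0, 0]]}

```text
clock: 8.13
tcp_pos: [0.5019, 0.2068, 0.2128]
eef_rot: [0.0, 0.572, 0.82, 0.0]
contact_force: [0.6, 1.1, -0.5]
opening: 0.0918
grasp_force: 0.0
```

nudge_tcp:
  ticks: {"offsets": [[0, 0, 0, 0, 0, -2.4], [0, 0, 0, 0, 0, -2.4], [0, 0, 0, 0, 0, -2.4], [0, 0, 0, 0, 0, -2.4], [0, 0, 0, 0, 0, -2.4], [0, 0, 0, 0, 0, -2.4], [0, 0, 0, 0, 0, -2.4], [0, 0, 0, 0, 0, -2.4], [0, 0, 0, 0, 0, -2.4], [0, 0, 0, 0, 0, -0.74], [0, 0, 0, 0, 0, 0], [0, 0, 0, 0, 0, 0]]}

```text
clock: 9.13
tcp_pos: [0.5027, 0.205, 0.2126]
eef_rot: [0.0, 0.052, 0.999, 0.0]
contact_force: [-0.2, 0.3, 0.1]
opening: 0.092
grasp_force: 0.0
```

```bash
python3 - <<'E'
from h import *
off(.4915,.2467,.016,1.47)
c=grab('wrist'); np.save('w4.npy',c,allow_pickle=True); save(c,'w4.png')
E
```

```text
tool d [0.0155 0.0403 0.1966] yaw 1.4676 rz -0.0024 tilt [0.0001 0.0001] F [-0.2  0.3  0.1] open 0.09196093787886286
```

View pics/w4.png

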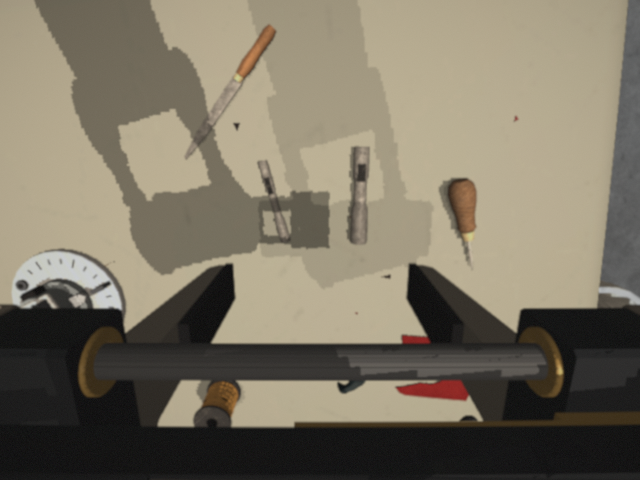

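The thick punch runs from (361,147), slot and cutting end, to (358,244), struck end. The thin punch and awl are well clear.

```bash
python3 - <<'E'
from h import *
c=np.load('w4.npy',allow_pickle=True).item()
v=cv2.cvtColor(c['pixels'],cv2.COLOR_RGB2HSV)
e1=onplane(c,(361,147),.0095)[0]; e2=onplane(c,(358.5,244),.0095)[0]; d=e1-e2; m=(e1+e2)/2
print(e1,e2,np.linalg.norm(d),m,np.arctan2(d[1],d[0]))
P=cloud(c); k=(P[...,2]>.006)&(P[...,2]<.03)&(abs(P[...,0]-.49)<.08)&(abs(P[...,1]-.247)<.03)
Q=P[k][:,:2]; r=cv2.minAreaRect((Q*1000).astype(np.float32)); print(len(Q),r)
off(m[0],m[1],.016,np.arctan2(d[1],d[0])-np.pi/2)
E
```

```text
[0.44132426 0.25192089 0.0095    ] [0.54352001 0.24171236 0.0095    ] 0.10270435569833641 [0.49242214 0.24681662 0.0095    ] 3.0420310478192603
1488 ((491.1116638183594, 247.0827178955078), (17.914321899414062, 100.40025329589844), 82.94020080566406)
tool d [0.0145 0.0405 0.1966] yaw 1.4676 rz -0.0036 tilt [0. 0.] F [ 0.  -0.7  0.2] open 0.09162907266967765
```

nudge_tcp:
  ticks: {"offsets": [[2.9, 8.1, 0, 0, 0, 0], [0, 0, 8, 0, 0, 0], [0, 0, 8, 0, 0, 0], [0, 0, 8, 0, 0, 0], [0, 0, 6, 0, 0, 0], [0, 0, 0, 0, 0, 0], [0, 0, 0, 0, 0, 0], [0, 0, 0, 0, 0, 0], [0, 0, 0, 0, 0, 0], [0, 0, 0, 0, 0, 0], [0, 0, 0, 0, 0, 0]]}
  finger_gap: 0.055

```text
clock: 10.1
tcp_pos: [0.4942, 0.2458, 0.0646]
eef_rot: [0.002, 0.051, 0.999, 0.001]
contact_force: [-0.0, -0.5, -0.0]
opening: 0.0549
grasp_force: 0.0
```

```bash
python3 -c "
from h import *
off(.492,.2469,.016,1.47)"
```

```text
tool d [0.0025 0.0008 0.0486] yaw 1.4689 rz -0.0011 tilt [0.0035 0.0009] F [-0.  -0.5 -0. ] open 0.05491037558520073
```

nudge_tcp:
  ticks: {"offsets": [[0, 0, 4, 0, 0, 0], [0, 0, 3, 0, 0, 0], [0, 0, 2, 0, 0, 0], [0, 0, 0, 0, 0, 0], [0, 0, 0, 0, 0, 0], [0, 0, 0, 0, 0, 0], [0, 0, 0, 0, 0, 0], [0, 0, 0, 0, 0, 0], [0, 0, 0, 0, 0, 0], [0, 0, 0, 0, 0, 0]]}

```text
clock: 10.93
tcp_pos: [0.493, 0.2455, 0.018]
eef_rot: [0.0, 0.051, 0.999, 0.0]
contact_force: [-0.5, 0.5, 0.9]
opening: 0.0547
grasp_force: 0.0
```

```bash
python3 -c "
from h import *
off(.492,.2469,.016,1.47)"
```

```text
tool d [0.0012 0.0013 0.002 ] yaw 1.4691 rz -0.0009 tilt [0.0007 0.0002] F [-0.5  0.5  0.9] open 0.05471996837816546
```

To row units: 0.0013 m is 0.26, 0.001 m is 0.2.

nudge_tcp:
  ticks: {"offsets": [[0.2, 0.26, 0.3, 0, 0, 0], [0, 0, 0, 0, 0, 0], [0, 0, 0, 0, 0, 0], [0, 0, 0, 0, 0, 0]]}

```text
clock: 11.27
tcp_pos: [0.4918, 0.2468, 0.016]
eef_rot: [-0.0, 0.051, 0.999, -0.0]
contact_force: [-0.0, 0.1, 0.4]
opening: 0.0551
grasp_force: 0.0
```

nudge_tcp:
  ticks: {"offsets": [[0, 0, 0, 0, 0, 0], [0, 0, 0, 0, 0, 0], [0, 0, 0, 0, 0, 0], [0, 0, 0, 0, 0, 0], [0, 0, 0, 0, 0, 0], [0, 0, 0, 0, 0, 0], [0, 0, 0, 0, 0, 0], [0, 0, 0, 0, 0, 0]]}
  finger_gap: 0.005

```text
clock: 11.93
tcp_pos: [0.4919, 0.2469, 0.0161]
eef_rot: [0.0, 0.051, 0.999, 0.0]
contact_force: [0.9, 0.7, -0.4]
opening: 0.0184
grasp_force: 30.0
```

nudge_tcp:
  ticks: {"offsets": [[0, 0, -2, 0, 0, 0], [0, 0, -6, 0, 0, 0], [0, 0, -8, 0, 0, 0], [0, 0, -8, 0, 0, 0], [0, 0, -8, 0, 0, 0], [0, 0, 0, 0, 0, 0], [0, 0, 0, 0, 0, 0], [0, 0, 0, 0, 0, 0], [0, 0, 0, 0, 0, 0]]}

```text
clock: 12.68
tcp_pos: [0.4906, 0.2465, 0.1743]
eef_rot: [-0.002, 0.051, 0.999, -0.001]
contact_force: [0.8, 0.3, -1.4]
opening: 0.0183
grasp_force: 30.0
```

```bash
python3 -c "
from h import *
off(.580,-.098,.085,.352)"
```

```text
tool d [-0.1243 -0.3335  0.0893] yaw 1.469 rz 1.117 tilt [-0.0035 -0.0009] F [ 0.8  0.3 -1.4] open 0.018314069247027446
```

nudge_tcp:
  ticks: {"offsets": [[0, 0, 0, 0, 0, 2.4], [0, 0, 0, 0, 0, 2.4], [0, 0, 0, 0, 0, 2.4], [0, 0, 0, 0, 0, 2.4], [0, 0, 0, 0, 0, 2.4], [0, 0, 0, 0, 0, 2.4], [0, 0, 0, 0, 0, 2.4], [0, 0, 0, 0, 0, 2.4], [0, 0, 0, 0, 0, 2.4], [0, 0, 0, 0, 0, 0.74], [0, 0, 0, 0, 0, 0], [0, 0, 0, 0, 0, 0]]}

```text
clock: 13.68
tcp_pos: [0.4909, 0.2466, 0.1744]
eef_rot: [-0.001, 0.572, 0.82, -0.001]
contact_force: [-0.3, -0.5, -1.2]
opening: 0.0184
grasp_force: 30.0
```

nudge_tcp:
  ticks: {"offsets": [[-5, -0.6, 0, 0, 0, 0], [-7.8, -0.76, 0, 0, 0, 0], [-7.8, -0.76, 0, 0, 0, 0], [-7.8, -0.76, 0, 0, 0, 0], [-7.8, -0.76, 0, 0, 0, 0], [-7.8, -0.76, 0, 0, 0, 0], [-7.8, -0.76, 0, 0, 0, 0], [-7.8, -0.76, 0, 0, 0, 0], [-7, -0.76, 0, 0, 0, 0], [-4, -0.4, 0, 0, 0, 0], [0, 0, 0, 0, 0, 0], [0, 0, 0, 0, 0, 0]]}

```text
clock: 14.68
tcp_pos: [0.5799, -0.0973, 0.1752]
eef_rot: [-0.001, 0.573, 0.82, -0.0]
contact_force: [0.2, 0.8, -1.0]
opening: 0.0176
grasp_force: 30.0
```

nudge_tcp:
  ticks: {"offsets": [[0, 0, 0, 0, 0, 0], [0, 0, 0, 0, 0, 0], [0, 0, 0, 0, 0, 0]]}

```text
clock: 14.93
tcp_pos: [0.5801, -0.0954, 0.1759]
eef_rot: [-0.0, 0.572, 0.821, 0.0]
contact_force: [-0.0, 0.4, -0.5]
opening: 0.0183
grasp_force: 30.0
```

```bash
python3 - <<'E'
from h import *
off(.580,-.098,.085,.352)
c=grab('wrist'); np.save('w5.npy',c,allow_pickle=True); save(c,'w5.png')
E
```

```text
tool d [-0.0024 -0.001   0.0909] yaw 0.3539 rz 0.0019 tilt [-0.0004  0.0003] F [-0.   0.4 -0.5] open 0.01828106591747585
```

View pics/w5.png

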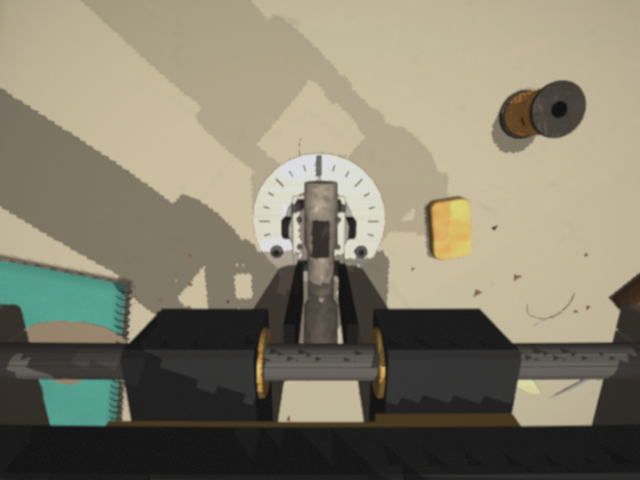

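The punch is held straight, with its slot and cutting end at (320,183 to 240) toward the rib at (319,163), over the head. I descend to just above the forks and check the pose.

To row units: 0.03 m is 6, 0.02 m is 4, 0.002 rad is 0.04.

nudge_tcp:
  ticks: {"offsets": [[-0.48, -0.28, 4, 0, 0, 0.04], [0, 0, 6, 0, 0, 0], [0, 0, 4, 0, 0, 0], [0, 0, 0, 0, 0, 0], [0, 0, 0, 0, 0, 0], [0, 0, 0, 0, 0, 0], [0, 0, 0, 0, 0, 0], [0, 0, 0, 0, 0, 0], [0, 0, 0, 0, 0, 0], [0, 0, 0, 0, 0, 0]]}

```text
clock: 15.82
tcp_pos: [0.5804, -0.0996, 0.107]
eef_rot: [0.001, 0.573, 0.819, 0.0]
contact_force: [-0.4, -0.4, -1.0]
opening: 0.018
grasp_force: 30.0
```

```bash
python3 - <<'E'
from h import *
off(.580,-.0985,.085,.352)
c=grab('side'); save(c,'s6.png',(290,150,390,225),(800,600))
E
```

```text
tool d [0.0012 0.     0.022 ] yaw 0.3501 rz -0.0019 tilt [ 0.0014 -0.0005] F [-0.4 -0.4 -1. ] open 0.018043993184124717
```

View pics/s6.png

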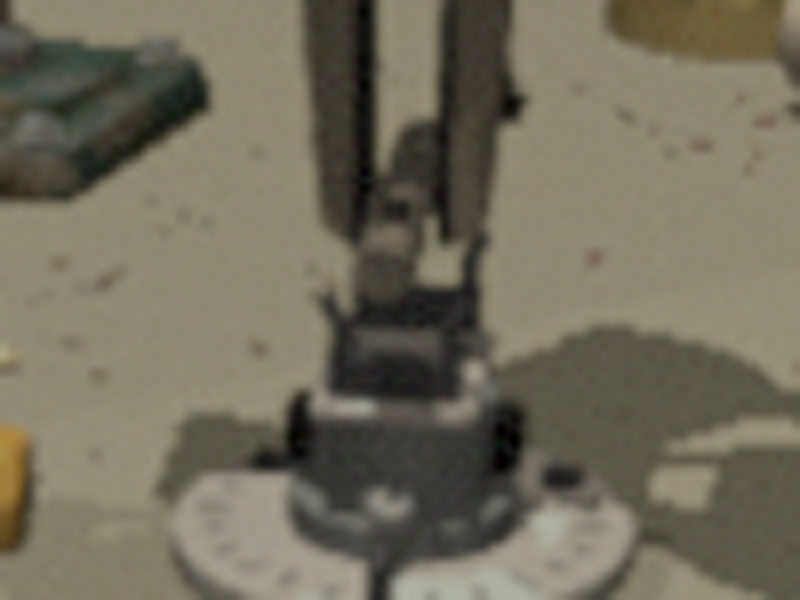

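The side crop shows the punch end at (385,275) above the front fork (about 335 to 470), in line with the nose (388,500) and rib (378,575). I lower it.

nudge_tcp:
  ticks: {"offsets": [[0, 0, 1, 0, 0, -0.04], [0, 0, 1, 0, 0, 0], [0, 0, 1, 0, 0, 0], [0, 0, 0.6, 0, 0, 0], [0, 0, 0, 0, 0, 0], [0, 0, 0, 0, 0, 0], [0, 0, 0, 0, 0, 0], [0, 0, 0, 0, 0, 0], [0, 0, 0, 0, 0, 0], [0, 0, 0, 0, 0, 0]]}

```text
clock: 16.7
tcp_pos: [0.5801, -0.0996, 0.0884]
eef_rot: [0.0, 0.572, 0.82, 0.0]
contact_force: [0.1, 0.0, -1.3]
opening: 0.0179
grasp_force: 30.0
```

```bash
python3 -c "
from h import *
off(.580,-.0985,.085,.352)"
```

```text
tool d [0.001  0.0003 0.0034] yaw 0.352 rz -0.0 tilt [ 0.0005 -0.0002] F [ 0.1  0.  -1.3] open 0.017944617845670238
```

nudge_tcp:
  ticks: {"offsets": [[0, 0, 0.3, 0, 0, 0], [0, 0, 0.2, 0, 0, 0], [0, 0, 0.1, 0, 0, 0], [0, 0, 0, 0, 0, 0], [0, 0, 0, 0, 0, 0], [0, 0, 0, 0, 0, 0], [0, 0, 0, 0, 0, 0], [0, 0, 0, 0, 0, 0]]}

```text
clock: 17.37
tcp_pos: [0.5798, -0.0995, 0.0851]
eef_rot: [-0.0, 0.572, 0.82, -0.0]
contact_force: [-0.9, -0.3, 0.6]
opening: 0.0181
grasp_force: 30.0
```

```bash
python3 -c "
from h import *
off(.580,-.0985,.085,.352)"
```

```text
tool d [0.0008 0.0005 0.0001] yaw 0.352 rz -0.0 tilt [-0.0001  0.0001] F [-0.9 -0.3  0.6] open 0.01807532422744585
```

To row units: 0.0007 m is 0.14.

nudge_tcp:
  ticks: {"offsets": [[0, 0, 0.14, 0, 0, 0], [0, 0, 0, 0, 0, 0], [0, 0, 0, 0, 0, 0], [0, 0, 0, 0, 0, 0]]}

```text
clock: 17.7
tcp_pos: [0.5799, -0.0995, 0.0851]
eef_rot: [-0.0, 0.572, 0.82, -0.0]
contact_force: [-3.8, 1.1, 5.3]
opening: 0.0181
grasp_force: 30.0
```

nudge_tcp:
  ticks: {"offsets": [[0, 0, 0, 0, 0, 0], [0, 0, 0, 0, 0, 0], [0, 0, 0, 0, 0, 0], [0, 0, 0, 0, 0, 0], [0, 0, 0, 0, 0, 0], [0, 0, 0, 0, 0, 0]]}
  finger_gap: 0.05

```text
clock: 18.2
tcp_pos: [0.5799, -0.0995, 0.0843]
eef_rot: [-0.0, 0.572, 0.82, -0.0]
contact_force: [-0.1, 0.3, -0.5]
opening: 0.0501
grasp_force: 0.0
```

nudge_tcp:
  ticks: {"offsets": [[0, 0, -2, 0, 0, 0], [0, 0, -6, 0, 0, 0], [0, 0, -8, 0, 0, 0], [0, 0, -8, 0, 0, 0], [0, 0, -6, 0, 0, 0], [-6, 0, 0, 0, 0, 0], [-6, 0, 0, 0, 0, 0], [-6, 0, 0, 0, 0, 0], [0, 0, 0, 0, 0, 0], [0, 0, 0, 0, 0, 0], [0, 0, 0, 0, 0, 0]]}

```text
clock: 19.12
tcp_pos: [0.6107, -0.1835, 0.2347]
eef_rot: [-0.0, 0.572, 0.82, 0.0]
contact_force: [0.2, -0.0, 0.6]
opening: 0.0501
grasp_force: 0.0
```

```bash
python3 - <<'E'
from h import *
c=grab('wrist'); d=grab('side'); np.save('w7.npy',c,allow_pickle=True)
a=cv2.resize(c['pixels'][60:280,180:460,::-1],(420,330)); b=cv2.resize(d['pixels'][155:235,290:390,::-1],(380,330),interpolation=cv2.INTER_CUBIC)
cv2.imwrite('pics/f.png',np.hstack([a,b]))
P=cloud(c); dd=P[...,:2]-np.array([.580,-.0983]); u=np.array([np.cos(1.923),np.sin(1.923)]); x=dd@u; y=dd@[-u[1],u[0]]; z=P[...,2]
k=(z>.078)&(z<.1)&(abs(y)<.0115)&(abs(x)<.07); 
print('n',k.sum(),'x',x[k].min(),x[k].max()); 
for lo in (-.05,-.02,.0,.035): q=k&(x>lo)&(x<lo+.015); print(lo,q.sum(),np.percentile(z[q],95),y[q].min(),y[q].max()) if q.sum() else None
E
```

```text
n 2343 x -0.05027356671097039 0.0511527663442573
-0.05 352 0.08833903464263883 -0.008974096889572115 0.008046546299039531
-0.02 337 0.08776941156793205 -0.00872489362752867 0.007845684942885664
0.0 294 0.08590437453553162 -0.00690193999729415 0.00604885052749859
0.035 392 0.08725820774935851 -0.008367964500505405 0.007546865308360052
```

View pics/f.png

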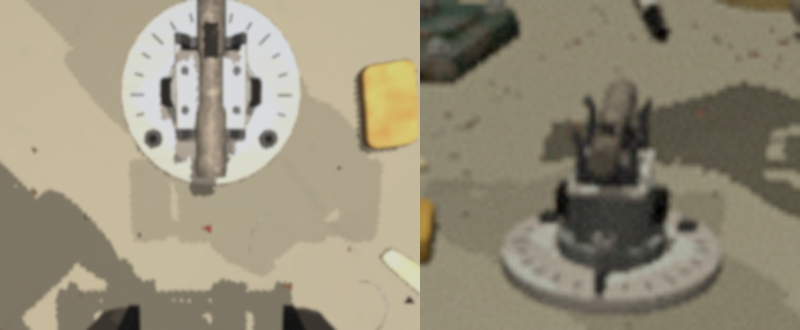

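The pictures and depth agree. The punch lies in both forks at x -50 to +51 mm, with its top at about 88 mm and its slot end over the pointer, and the head faces the rib with the buttons out. I'm handing in.

```bash
python3 -c "
from station import bot
print(bot.hand_in())"
```

```text
the job is handed in; nothing more can be done
None
```

I handed the job in at about 19 s on the robot's clock: the head is locked at the index rib, the thick punch lies level and centred in the forks with its cutting end over the pointer, and I did not touch the thin punch or the awl; the judge's result was not shown.

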